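# Unhitch a trailer tongue from the ball in the vise and hold it up

## Task

The tongue of a light hand trailer is hitched to the tow ball in the bench vise and the ball has to be freed for cleaning: turn the safety lock knob on top of the coupler until its pointer stands at the index mark on the coupler's nose. Then, with the tongue still down on the ball, pull the spring latch bar sideways right up to the black lifting grip beside it and, keeping it pulled, lift the tongue straight up off the ball. Finish while still holding it there in the gripper alone, level and over the ball, about 8 cm above where it sat - do not set it down or let go - and leave the timber block and the other things on the bench where they are.

Things in the scene. Friction and masses are not known exactly. Their poses are not given: they have to be found in the camera images.
- vise: grey bench vise fixed to the bench, the dark steel drop ball mount clamped in its jaws. Origin on the bench top straight under the tow ball; vise 98 to 240 mm out along its +x, screw along y, jaw tops 131 mm high. Ball mount: 30 mm square shank (top 130 mm high, from +46 mm outwards along +x), drop plate, platform (top 72 mm high) that carries the ball
- ball (a point): centre of the steel tow ball, 40 mm in diameter, 106 mm above the bench, on an 18 mm neck
- coupler: loose coupler to be lifted: cast aluminium head with tongue stub (dark 40 mm square tube), 285 mm long, 0.7 to 1 kg with latch and lock. Origin at its ball socket's centre (the ball's centre while hitched); z up; tongue along -x to -255 mm, tail on the timber block. Head top z = +28 mm, head 54 mm wide. Centre of mass x = -87 mm. Swivels on the ball; clear of it after a 40 mm rise
- grip (a point): where to take hold, coupler frame (-91, +4.5, +56) mm, axes as the coupler's: midway between the outer faces of the fixed black lifting grip (y = -14 to 0) and the steel latch bar beside it (y = +15 to +23 at rest, 1.5 to 9.5 pulled). Both are upright plates 52 mm long along x, tops at z = +78 and +76 mm. Pinched together across y (37 mm at rest, 23.5 mm pulled) they carry the tongue
- latch_bar (a point): centre of the steel latch bar (52 x 8 x 38 mm), an upright plate on the coupler's +y side of the black grip; it slides straight towards the grip
- latch (a joint): travel of the latch bar towards the black grip (coupler's -y), m: 0 = at rest, keeper under the ball; 0.0135 = fully pulled, at its stop, ball free. The spring needs 7 N to start, 13 N at the stop, and pushes it back. A tooth on the latch must enter the notch of the lock's disc: with the lock turned away from the index mark the latch stops after 1 to 2 mm
- lock_grip (a point): safety lock's black bar knob on top of the head, over the ball: bar 12 mm thick, 36 mm long with a pointed end, from z = +38 to +66 mm of the coupler. This point is on its upright turning axis at coupler (0, 0, +56) mm; its +x runs along the bar to the pointed end. Under it a notched steel disc, radius 18 mm, top at z = +35 mm; latch arm beside it equally low
- lock (a joint): angle of the safety lock, rad, counter-clockwise from above: 0 = pointer at the index mark (bar along the tongue's line, pointed end away from the tongue), latch free. Starts 0.8 to 1.3 counter-clockwise of the mark, turns with 0.03 N m of friction, stays where left; stops at -0.6 and 1.5
- index (a point): the index mark: a short raised dark rib on the coupler's nose, in the coupler's frame at (+26, 0, +30) mm
- block: loose timber block, 90 x 140 x 89.5 mm high, that the tongue's tail lies on; origin under its centre
- grease_tin: grey tin, 72 mm in diameter, 58 mm high; bystander, origin under its centre
- hitch_pin: steel T-handled pin, 100 mm long, lying; bystander
- spanner: steel spanner, 210 mm long, lying; bystander
- hammer: hammer, 300 mm long, lying; bystander
- wire_brush: brush, 240 mm long, lying; bystander
- flux_pot: red plastic pot, 90 mm in diameter, 75 mm high; bystander, origin under its centre
- copper_bend: bent piece of 22 mm copper pipe, lying; bystander
Not all that is in view belongs to the job. There is more than one size of the block; the one meant has the size given above.

How it is judged:
By the outcome, as a careful person would: the job done as asked, in the order asked, and still so for the second after the job is handed in, while the arm keeps its last pose, push and grip.
It also fails if it takes over 50 s, if anything falls off the work surface, if the arm or the gripper's body presses on something with over 40 N, if the wrist force passes 120 N, or if a joint passes its speed limit or range.

## Robot

A 6-joint arm with a two-finger parallel gripper is mounted at the origin on the work surface. World frame = base frame: x ahead of the robot, y to its left, z up, the work surface at z = 0. Lengths are in m, angles in rad, forces in N, time in s.
With the tool pointing down it reaches from about 0.3 to 0.85 m from the base axis. Payload 5.4 kg.
Tool frame: the origin (TCP) lies midway between the tips of the shut fingers; the grasp point (between the pads) lies 19 mm behind it; x points along the fingers, z is the direction in which the jaws open and shut, and the axes are right-handed (so a half turn about x gives the same grasp; the last joint's range is limited). The gripper opens to 85 mm and grips with 20 to 120 N. Pads are 22 mm wide; open, the fingers measure 114 mm over their backs; the gripper's body (76 mm by 85 mm) begins 54 mm behind the grasp point. The pads swing forward as they close: fully open they stand 13 mm farther back than shut.
Start: joints at [1.046, 0.158, 1.597, -0, 1.386, -0.21], TCP at [0.178, 0.547, 0.231] pointing down, gripper open.
Joint ranges: [-2.91, 2.91], [-0.94, 2.29], [0.18, 2.7], [-1.29, 4.43], [0.17, 2.64], [-3, 3]. Speed limits (rad/s): [2.57, 2.57, 3.14, 3.14, 3.14, 3.14].

## Interface

Orientations are given as a unit quaternion [w, x, y, z].
In Python, from cell import r gives the robot as it stands. The module is installed in compiled form; this text tells all that it offers.
- The arm moves only by the shell command python3 -m creep 'ROWS' [OPENING] [FORCE]. ROWS is JSON, a list that holds one entry, the list of rows, each a list of 4 numbers: the shift along the tool's x, y, z in cm, then the turn about the tool's x in degrees. A call has 1 to 12 rows; each row is the pose to reach, as a shift and turn from the pose commanded when the call began, along the tool's axes at that moment; what a row does not reach only later rows make up. A row lasts 1/12 s, in which the tool goes at most 41.7 mm and 7.16 degrees, less where a joint would pass 70% of its speed; a pose out of reach is approached as far as the arm can. A call with a gripper value outside its range is refused whole. OPENING is the gripper's target within -1 to 1 (fully open at 1, half-way at 0, shut at -1), set as the call begins (- or left out, the last holds). The fingers move at their own pace and stop on an object; FORCE is the grip in N (left out, the last holds). Time passes only in rows, so rows that repeat a pose let the fingers close. It gives the time, the measured TCP pose, the force and the opening at its end, in the units of the state.
- r.read_state(): the state, without advancing time (a new reading comes with each control period).
- r.capture(name): name is "scene" or "top"; returns (picture, depth): 480x640x3 uint8, red, green, blue; 480x640 float32, m along the optical axis (not along the pixel's ray), 0 where there is no reading.
- r.camera_model(name): a dict with "K" (3x3 intrinsics, pixels), "k1" (the pictures are not rectified: a ray, as slopes to the right and down, at radius r is drawn at 1 + k1 r^2 times it, then the intrinsics apply), "eye" and "attitude" of the camera in the world. Camera axes: x right, y down, z forward; pixel columns grow to the right and rows downward; lengths in m; the calibration is good to about 2 mm. A picture is of the moment at which its call begins. camera_model takes no time and is no camera call.
- r.job_done(): hands the job in, once; it reports no verdict.
The state is a dict: "clock": time; "joints": joint angles; "joint_velocities": joint speeds; "tau": joint torques, N m; "ee_pos": TCP position; "ee_rot": TCP orientation; "wrist_force": force on the tool from outside, world axes, zero at the start; "ft_torque": the same for the moment, N m; "grip_width": opening from 0.0 (shut) to 1.0 (fully open).
Only numpy, scipy, OpenCV 4.12 (cv2) and the standard library are available. Lean on these libraries where they do the work, as an engineer would, in place of code of your own. Each camera call takes 0.05 s, during which the arm holds its last target.

## Working session

There is one attempt and no reset: what is moved stays moved. The work goes in short steps, Python scripts to look and compute and a shell command to move; the robot and the scene stay as the last step left them, time stands still between calls to the robot, and variables do not carry over. Pictures are saved under pics/ and viewed, and the job is handed in when it is done.

```bash
mkdir -p pics; python3 - <<'E'
from cell import r
import cv2
s=r.read_state();print({k:s[k] for k in('clock','ee_pos','ee_rot','grip_width','wrist_force')})
import numpy as np
for n in("scene","top"):
    p,d=r.capture(n);cv2.imwrite(f"pics/{n}0.png",p[:,:,::-1]);np.save(f"pics/{n}0.npy",d);np.save(f"pics/{n}0rgb.npy",p)
    print(n,r.camera_model(n))
E
```

```text
{'clock': 0.0, 'ee_pos': array([0.1777382 , 0.5462089 , 0.23032431]), 'ee_rot': array([ 0.57158776, -0.41571914,  0.57279202,  0.41517987]), 'grip_width': 0.9997320571263637, 'wrist_force': array([ 0.60633481, -0.79542982, -0.8244023 ])}
scene {'K': array([[547.64525243,   0.        , 327.16086088],
       [  0.        , 547.64525243, 247.76021806],
       [  0.        ,   0.        ,   1.        ]]), 'k1': 0.05911028938363779, 'eye': array([ 0.91309907, -0.75267823,  1.01346501]), 'attitude': array([-0.36593837,  0.89789907,  0.22677514, -0.09186627])}
top {'K': array([[486.38589144,   0.        , 317.5210555 ],
       [  0.        , 486.38589144, 232.21695652],
       [  0.        ,   0.        ,   1.        ]]), 'k1': -0.06710206107678311, 'eye': array([0.4206003 , 0.01911113, 1.2381055 ]), 'attitude': array([ 0.03541471, -0.70108875,  0.71162327, -0.02850744])}
```

View pics/scene0.png

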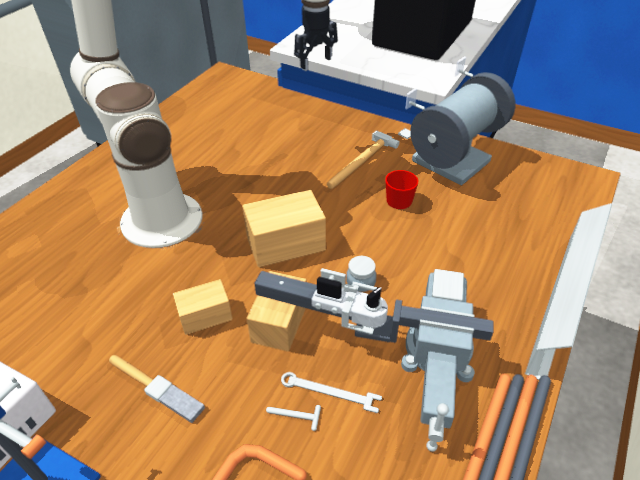

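View pics/top0.png

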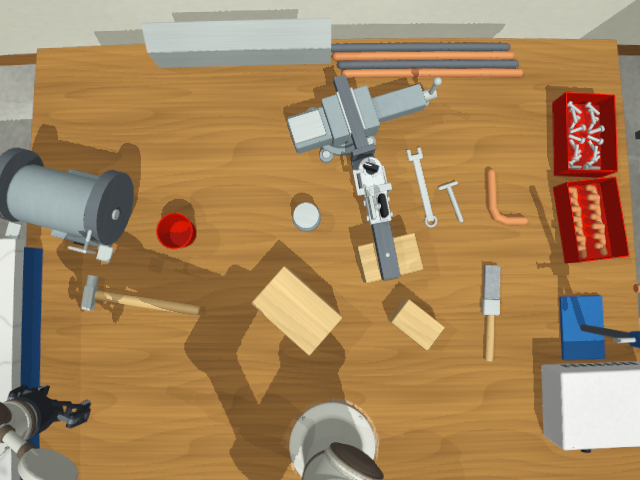

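The top view shows the coupler with its knob near (371,166) and its tongue running to (388,278). There are three timber blocks, at (390,258), (297,310) and (418,324). The one under the tail, at (390,258), is the one meant. I'll enlarge the coupler in both views.

```bash
cat > h.py <<'E'
import numpy as np,cv2
from cell import r
from scipy.spatial.transform import Rotation as R
def cam(n):
    m=r.camera_model(n);q=m['attitude'];return m,R.from_quat([q[1],q[2],q[3],q[0]]).as_matrix()
def und(m,uv):
    K=m['K'];x=(np.array(uv,float).reshape(-1,2)-[K[0,2],K[1,2]])/[K[0,0],K[1,1]]
    y=x.copy()
    for _ in range(20): y=x/(1+m['k1']*(y**2).sum(1,keepdims=True))
    return y
def plane(n,uv,z):
    m,A=cam(n);y=und(m,uv);d=np.c_[y,np.ones(len(y))]@A.T
    return m['eye']+d*((z-m['eye'][2])/d[:,2])[:,None]
def depthpts(n,uv,D):
    m,A=cam(n);y=und(m,uv);uv=np.array(uv).reshape(-1,2).astype(int)
    return m['eye']+(np.c_[y,np.ones(len(y))]*D[uv[:,1],uv[:,0]][:,None])@A.T
def proj(n,P):
    m,A=cam(n);c=(np.array(P,float).reshape(-1,3)-m['eye'])@A;x=c[:,:2]/c[:,2:]
    x=x*(1+m['k1']*(x**2).sum(1,keepdims=True));return x*m['K'][0,0]+m['K'][:2,2]
def tri(n1,u1,n2,u2):
    L=[]
    for n,u in((n1,u1),(n2,u2)):
        m,A=cam(n);d=A@np.r_[und(m,u)[0],1];L.append((m['eye'],d/np.linalg.norm(d)))
    (a,d),(b,e)=L;t=np.linalg.lstsq(np.c_[d,-e],b-a,rcond=None)[0]
    p,q=a+t[0]*d,b+t[1]*e;return (p+q)/2,np.linalg.norm(p-q)
def crop(img,x0,y0,x1,y1,k,name):
    c=cv2.resize(img[y0:y1,x0:x1],None,fx=k,fy=k,interpolation=cv2.INTER_CUBIC);cv2.imwrite('pics/'+name,c[:,:,::-1])
E
python3 - <<'E'
from h import *
t=np.load('pics/top0rgb.npy');s=np.load('pics/scene0rgb.npy')
crop(t,335,145,410,290,4,'t1.png');crop(s,245,245,415,355,4,'s1.png')
print(proj('top',r.read_state()['ee_pos']))
E
```

```text
[[ 71.14860044 395.87583392]]
```

View pics/t1.png

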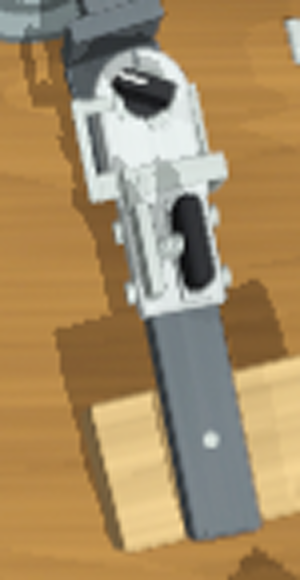

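View pics/s1.png

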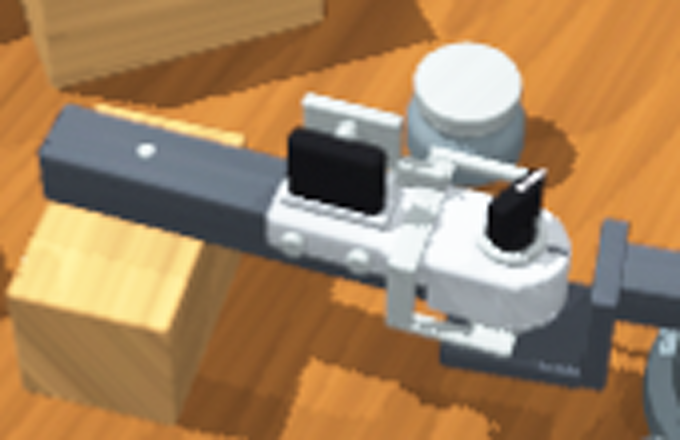

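```bash
python3 - <<'E'
from h import *
t=np.load('pics/top0rgb.npy').astype(int);D=np.load('pics/top0.npy')
s=np.load('pics/scene0rgb.npy').astype(int);Ds=np.load('pics/scene0.npy')
def mk(n,img,D,x0,y0,x1,y1,thr):
    vv,uu=np.mgrid[y0:y1,x0:x1];uv=np.c_[uu.ravel(),vv.ravel()]
    c=img[uv[:,1],uv[:,0]];P=depthpts(n,uv,D);return uv,c,P
for n,img,DD,box in(('top',t,D,(335,145,410,290)),('scene',s,Ds,(245,245,415,355))):
    uv,c,P=mk(n,img,DD,*box,0)
    blk=c.max(1)<60
    for lo,hi,lab in((.178,.192,'grip'),(.163,.178,'knob')):
        m=blk&(P[:,2]>lo)&(P[:,2]<hi);q=P[m]
        if len(q)<4:print(n,lab,len(q));continue
        mu=q.mean(0);w,v=np.linalg.eigh(np.cov(q[:,:2].T));a=v[:,1]
        pr=(q-mu)[:,:2]@v
        print(n,lab,len(q),mu.round(4),'ang',np.degrees(np.arctan2(a[1],a[0])).round(1),'ext',(pr.max(0)-pr.min(0)).round(4),'mid',(mu[:2]+v@((pr.max(0)+pr.min(0))/2)).round(4), np.median(q[:,2]).round(4))
    # tube
    g=(abs(c[:,0]-c[:,2])<40)&(c.max(1)<130)&(c.max(1)>60)
    m=g&(P[:,2]>.115)&(P[:,2]<.14)&(P[:,0]<.60)
    q=P[m]
    if len(q)>10:
        mu=q.mean(0);w,v=np.linalg.eigh(np.cov(q[:,:2].T));a=v[:,1];pr=(q-mu)[:,:2]@v
        C=np.linalg.lstsq(np.c_[q-mu][:,:2],q[:,2]-mu[2],rcond=None)[0]
        print(n,'tube',len(q),mu.round(4),'ang',np.degrees(np.arctan2(a[1],a[0])).round(2),'ext',(pr.max(0)-pr.min(0)).round(4),'slope along',(C@a).round(4))
# tube top edges by hand pixels (top)
for z in(.1295,):
    p=plane('top',[(335+148/4,145+318/4),(335+188/4,145+540/4),(335+218/4,145+308/4),(335+260/4,145+525/4)],z)
    print(p.round(4)); 
    for i in(0,2): d=p[i]-p[i+1];print(np.degrees(np.arctan2(d[1],d[0])))
E
```

```text
top grip 115 [ 0.5754 -0.1158  0.1824] ang -170.1 ext [0.0118 0.0486] mid [ 0.5754 -0.1161] 0.1825
top knob 46 [ 0.6247 -0.0991  0.1707] ang -166.2 ext [0.0236 0.1248] mid [ 0.6107 -0.1034] 0.1712
top tube 197 [ 0.4914 -0.1158  0.1267] ang -171.49 ext [0.0519 0.1913] slope along -0.0063
scene grip 136 [ 0.5773 -0.1215  0.1831] ang -169.7 ext [0.0151 0.0487] mid [ 0.5769 -0.1203] 0.1835
scene knob 195 [ 0.614  -0.1144  0.1705] ang -164.8 ext [0.0248 0.1269] mid [ 0.6151 -0.1118] 0.1714
scene tube 301 [ 0.4856 -0.1444  0.1241] ang -168.56 ext [0.0471 0.1531] slope along -0.0165
[[ 0.537  -0.0959  0.1295]
 [ 0.4101 -0.1155  0.1295]
 [ 0.5422 -0.1362  0.1295]
 [ 0.4179 -0.1567  0.1295]]
8.810778870366494
9.379329455359745
```

```bash
python3 - <<'E'
from h import *
for n,box in(('top',(335,145,410,290)),('scene',(245,245,415,355))):
    img=np.load(f'pics/{n}0rgb.npy').astype(int);D=np.load(f'pics/{n}0.npy')
    x0,y0,x1,y1=box;vv,uu=np.mgrid[y0:y1,x0:x1];uv=np.c_[uu.ravel(),vv.ravel()]
    c=img[uv[:,1],uv[:,0]];P=depthpts(n,uv,D)
    m=(np.hypot(P[:,0]-.664,P[:,1]+.094)<.03)&(P[:,2]>.164);q=P[m]
    mu=q.mean(0);w,v=np.linalg.eigh(np.cov(q[:,:2].T));a=v[:,1];pr=(q-mu)[:,:2]@v
    print(n,len(q),mu.round(4),np.degrees(np.arctan2(a[1],a[0])).round(1),'ext',(pr.max(0)-pr.min(0)).round(4),'mid',(mu[:2]+v@((pr.max(0)+pr.min(0))/2)).round(4))
    # everything high near the coupler: silver latch bar top
    m=(P[:,2]>.170)&(P[:,2]<.2)&(c.min(1)>90)&(P[:,0]<.63);q=P[m];
    mu=q.mean(0);w,v=np.linalg.eigh(np.cov(q[:,:2].T));a=v[:,1];pr=(q-mu)[:,:2]@v
    print(n,'bar',len(q),mu.round(4),np.degrees(np.arctan2(a[1],a[0])).round(1),'ext',(pr.max(0)-pr.min(0)).round(4))
yaw=np.radians(9.5);Rz=np.array([[np.cos(yaw),-np.sin(yaw)],[np.sin(yaw),np.cos(yaw)]])
b=np.array([.664,-.094])
for L in((-.091,.0045),(-.091,.019),(-.091,-.007),(.026,0),(-.255,0)): print(L,(b+Rz@np.array(L)).round(4))
t=np.load('pics/top0rgb.npy');crop(t,350,150,400,190,12,'t2.png')
s=np.load('pics/scene0rgb.npy');crop(s,330,270,400,320,10,'s2.png')
E
```

```text
top 87 [ 0.6643 -0.0929  0.171 ] 70.5 ext [0.0122 0.0353] mid [ 0.665  -0.0924]
top bar 145 [ 0.5717 -0.0977  0.1791] -174.1 ext [0.0396 0.0537]
scene 115 [ 0.6656 -0.0959  0.1717] 73.0 ext [0.0153 0.0386] mid [ 0.6657 -0.0919]
scene bar 186 [ 0.5733 -0.096   0.1794] -172.6 ext [0.0318 0.0527]
(-0.091, 0.0045) [ 0.5735 -0.1046]
(-0.091, 0.019) [ 0.5711 -0.0903]
(-0.091, -0.007) [ 0.5754 -0.1159]
(0.026, 0) [ 0.6896 -0.0897]
(-0.255, 0) [ 0.4125 -0.1361]
```

View pics/t2.png

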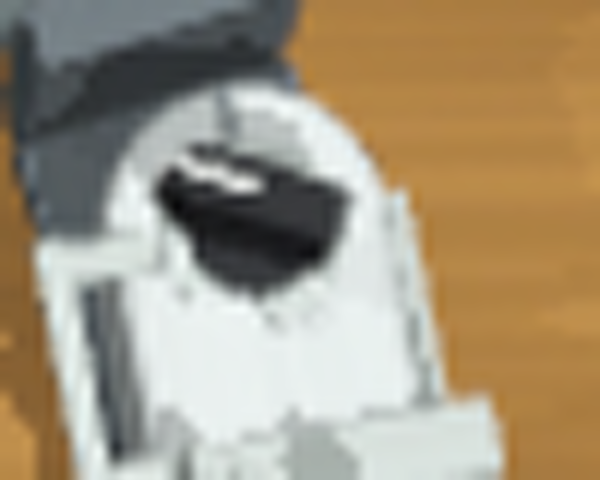

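View pics/s2.png

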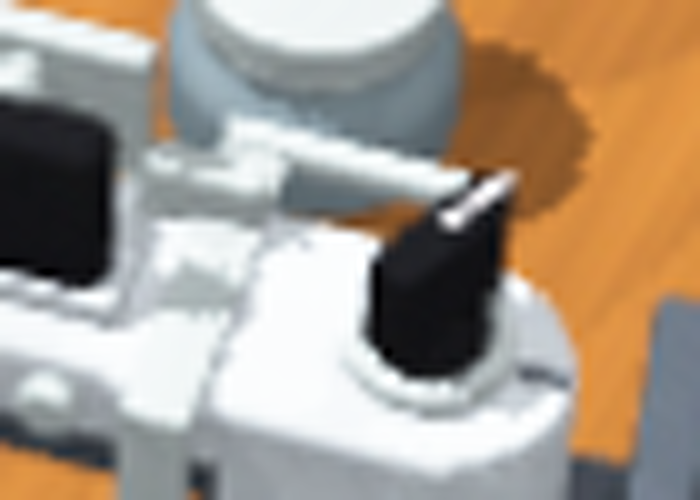

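```bash
cat >> h.py <<'E'
def go(target,jawdeg):
    s=r.read_state();q=s['ee_rot'];T=R.from_quat([q[1],q[2],q[3],q[0]]).as_matrix()
    d=T.T@(np.array(target)-s['ee_pos'])*100
    j=np.degrees(np.arctan2(T[1,2],T[0,2]))
    print('pos',s['ee_pos'].round(4),'toolx',T[:,0].round(4),'jaw',j.round(2),'shift cm',d.round(2),'turn',round((j-jawdeg+90)%180-90,2),'j',np.array(s['joints']).round(3),'F',s['wrist_force'].round(1),'M',s['ft_torque'].round(2),'w',round(s['grip_width'],3),'t',s['clock'])
E
python3 - <<'E'
from h import *
go([.6645,-.0935,.25],-19)
go([.6645,-.0935,.25],71.5)
print(proj('top',[.6896,-.0897,.136]))
E
```

```text
pos [0.1778 0.5463 0.2304] toolx [-9.0e-04 -1.4e-03 -1.0e+00] jaw 71.96 shift cm [ -1.91 -66.09 -45.76] turn -89.04 j [ 1.046  0.159  1.598  0.     1.386 -0.21 ] F [-0.   0.7  0.7] M [ 0.06  0.01 -0.04] w 1.002 t 0.1
pos [0.1778 0.5463 0.2304] toolx [-9.0e-04 -1.4e-03 -1.0e+00] jaw 71.96 shift cm [ -1.91 -66.09 -45.76] turn 0.46 j [ 1.046  0.159  1.598  0.     1.386 -0.21 ] F [-0.   0.7  0.7] M [ 0.06  0.01 -0.04] w 1.002 t 0.1
[[367.91900246 158.57457097]]
```

```bash
python3 -m creep '[[[-2,-3.3,-2.3,7],[-3,-6.6,-4.6,14],[-4,-9.9,-6.9,21],[-4,-13.2,-9.1,28],[-4,-16.5,-11.4,35],[-4,-19.8,-13.7,42],[-4,-23.1,-16,49],[-4,-26.4,-18.3,56],[-4,-29.7,-20.6,63],[-4,-33,-22.9,70],[-4,-36.3,-25.1,77],[-4,-39.6,-27.4,84]]]' 0 30
python3 - <<'E'
from h import *
go([.6645,-.0935,.25],-19)
E
```

```text
clock: 1.1
ee_pos: [0.4704, 0.1618, 0.271]
ee_rot: [0.703, 0.076, 0.703, -0.076]
wrist_force: [0.2, 0.1, 0.6]
grip_width: 0.502
pos [0.4704 0.1618 0.271 ] toolx [-4.e-04  1.e-04 -1.e+00] jaw -12.4 shift cm [  2.09 -20.76  24.44] turn 6.6 j [ 0.088 -0.071  1.756  0.     1.457  0.304] F [0.2 0.1 0.6] M [0.01 0.   0.02] w 0.502 t 1.1
```

```bash
python3 -m creep '[[[0,-2.6,3,4],[0,-5.2,6,6.6],[0,-7.8,9,6.6],[0,-10.4,12.2,6.6],[0,-13,15.3,6.6],[0,-15.6,18.4,6.6],[0.5,-18.2,21.4,6.6],[1,-20,23.5,6.6],[1.5,-20.7,24.4,6.6],[2,-20.7,24.4,6.6],[2,-20.7,24.4,6.6]]]'
python3 - <<'E'
from h import *
go([.6645,-.0935,.148],-19)
for n in("scene","top"):
    p,d=r.capture(n);np.save(f"pics/{n}1rgb.npy",p);np.save(f"pics/{n}1.npy",d)
    if n=='top': crop(p,300,100,430,290,3,'t3.png')
    else: crop(p,240,180,460,350,3.5,'s3.png')
E
```

```text
clock: 2.02
ee_pos: [0.6641, -0.089, 0.249]
ee_rot: [0.696, 0.115, 0.699, -0.114]
wrist_force: [-1.3, 0.4, -0.6]
grip_width: 0.503
pos [ 0.6641 -0.089   0.249 ] toolx [-0.0038  0.0018 -1.    ] jaw -18.65 shift cm [10.1  -0.42  0.22] turn 0.35 j [-3.130e-01  3.960e-01  1.275e+00  1.000e-03  1.475e+00  1.200e-02] F [-1.3  0.4 -0.6] M [ 0.03 -0.02  0.05] w 0.503 t 2.0167
```

View pics/s3.png

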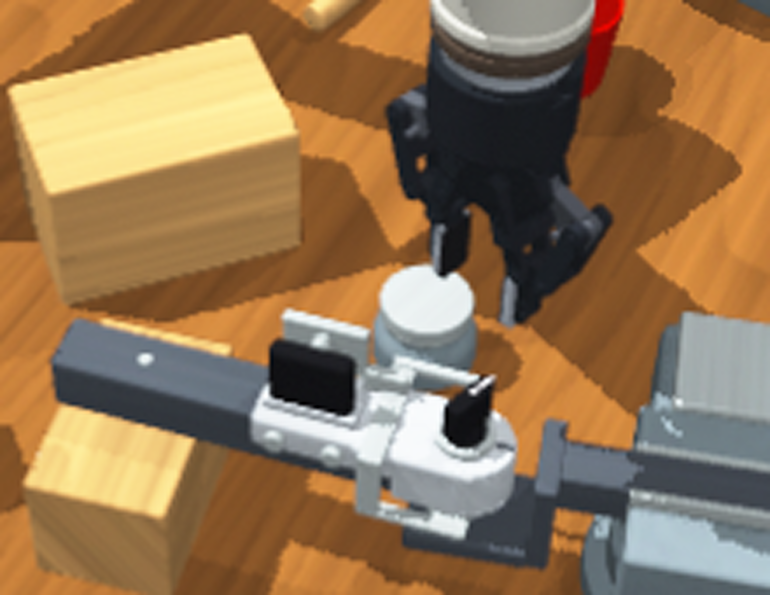

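View pics/t3.png

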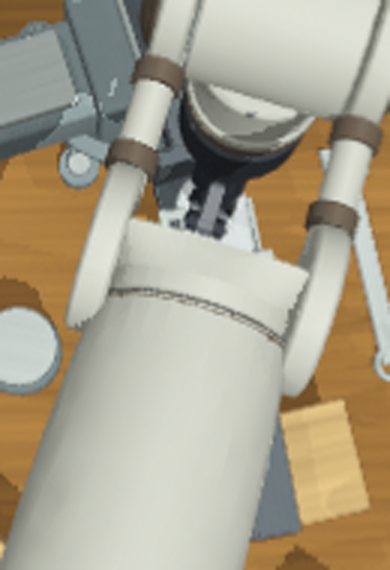

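```bash
python3 -m creep '[[[2,0,0,0],[4,0,0,0],[5,0,0,0],[5,0,0,0],[5,0,0,0]]]'
python3 - <<'E'
from h import *
go([.6645,-.0935,.146],-18.5)
E
```

```text
clock: 2.53
ee_pos: [0.6648, -0.0888, 0.2016]
ee_rot: [0.698, 0.114, 0.698, -0.114]
wrist_force: [-0.1, -0.1, 1.3]
grip_width: 0.501
pos [ 0.6648 -0.0888  0.2016] toolx [-5.e-04  3.e-04 -1.e+00] jaw -18.57 shift cm [ 5.56 -0.46  0.12] turn -0.07 j [-0.313  0.424  1.332  0.     1.386  0.012] F [-0.1 -0.1  1.3] M [-0.    0.01  0.01] w 0.501 t 2.5333
```

```bash
python3 -m creep '[[[0,-0.4,0.1,0],[2,-0.4,0.1,0],[4,-0.4,0.1,0],[5.5,-0.4,0.1,0],[5.5,-0.4,0.1,0],[5.5,-0.4,0.1,0]]]'
python3 - <<'E'
from h import *
go([.665,-.093,.146],-18.5)
p,d=r.capture('scene');crop(p,270,200,440,340,4.5,'s4.png')
E
```

```text
clock: 3.03
ee_pos: [0.665, -0.0941, 0.1469]
ee_rot: [0.698, 0.114, 0.698, -0.115]
wrist_force: [-0.3, 0.2, 0.4]
grip_width: 0.498
pos [ 0.665  -0.0941  0.1469] toolx [ 1.e-04 -1.e-04 -1.e+00] jaw -18.64 shift cm [ 0.09  0.1  -0.03] turn -0.14 j [-0.32   0.471  1.38  -0.     1.291  0.005] F [-0.3  0.2  0.4] M [0.06 0.04 0.03] w 0.498 t 3.0333
```

View pics/s4.png

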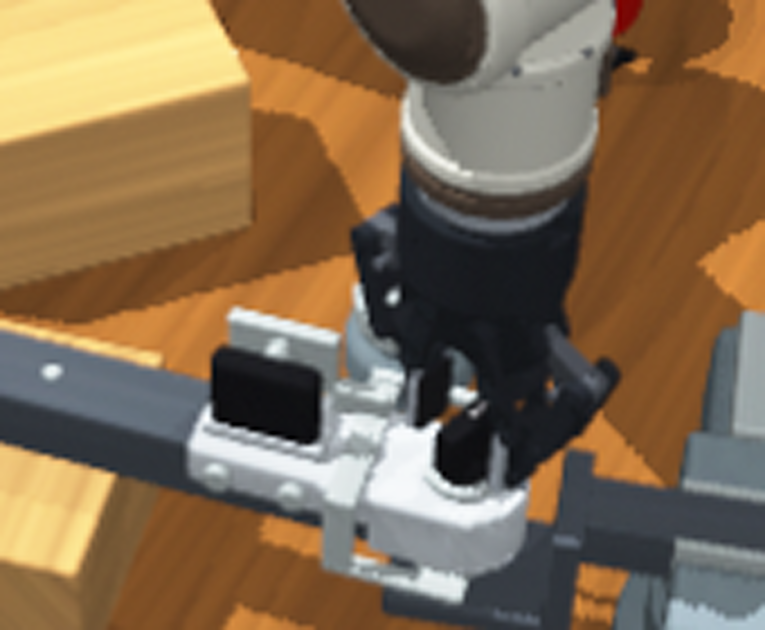

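The fingers straddle the knob at about (465,450) in the crop. Next I close gently.

```bash
python3 -m creep '[[[0,0.1,0,0],[0,0.1,0,0],[0,0.1,0,0],[0,0.1,0,0],[0,0.1,0,0],[0,0.1,0,0],[0,0.1,0,0],[0,0.1,0,0]]]' -1 20
python3 - <<'E'
from h import *
go([.665,-.093,.146],-80.5)
E
```

```text
clock: 3.75
ee_pos: [0.6657, -0.093, 0.1482]
ee_rot: [0.698, 0.114, 0.697, -0.115]
wrist_force: [-3.2, 0.6, 5.9]
grip_width: 0.134
pos [ 0.6657 -0.093   0.1482] toolx [ 1.5e-03 -5.0e-04 -1.0e+00] jaw -18.63 shift cm [ 0.22 -0.02 -0.07] turn 61.87 j [-0.318  0.47   1.378 -0.     1.291  0.007] F [-3.2  0.6  5.9] M [ 0.16  0.49 -0.04] w 0.134 t 3.75
```

```bash
python3 -m creep '[[[-0.1,0,-0.05,6],[-0.1,0,-0.05,12],[-0.1,0,-0.05,18],[-0.1,0,-0.05,24],[-0.1,0,-0.05,30],[-0.1,0,-0.05,36],[-0.1,0,-0.05,42],[-0.1,0,-0.05,48],[-0.1,0,-0.05,54],[-0.1,0,-0.05,60],[-0.1,0,-0.05,62],[-0.1,0,-0.05,62]]]'
python3 - <<'E'
from h import *
go([.665,-.093,.146],-80.5)
E
```

```text
clock: 4.75
ee_pos: [0.6666, -0.0944, 0.1483]
ee_rot: [0.541, 0.458, 0.537, -0.458]
wrist_force: [4.7, -3.6, -1.3]
grip_width: 0.134
pos [ 0.6666 -0.0944  0.1483] toolx [ 0.0053 -0.0033 -1.    ] jaw -80.75 shift cm [ 0.23 -0.14 -0.16] turn -0.25 j [-0.319  0.47   1.379 -0.002  1.287  1.091] F [ 4.7 -3.6 -1.3] M [-0.73 -0.82  0.03] w 0.134 t 4.75
```

```bash
python3 -m creep '[[[-0.1,0,0,0],[-0.1,0,0,0],[-0.1,0,0,0],[-0.1,0,0,0],[-0.1,0,0,0],[-2,0,0,0],[-4,0,0,0],[-6,0,0,0],[-7,0,0,0],[-7,0,0,0],[-7,0,0,0]]]' 0 30
python3 - <<'E'
from h import *
go([.5735,-.1046,.22],-80.5)
p,d=r.capture('scene');np.save('pics/s5.npy',d);np.save('pics/s5rgb.npy',p);crop(p,240,240,430,360,4,'s5.png')
p,d=r.capture('top');crop(p,300,100,430,290,3,'t5.png')
E
```

```text
clock: 5.67
ee_pos: [0.6648, -0.0927, 0.2173]
ee_rot: [0.539, 0.458, 0.539, -0.457]
wrist_force: [0.4, 0.0, -0.4]
grip_width: 0.501
pos [ 0.6648 -0.0927  0.2173] toolx [ 5.e-04 -2.e-04 -1.e+00] jaw -80.63 shift cm [-0.28 -9.2  -0.32] turn -0.13 j [-0.318  0.414  1.314 -0.     1.413  1.089] F [ 0.4  0.  -0.4] M [0.02 0.01 0.04] w 0.501 t 5.6667
```

View pics/s5.png

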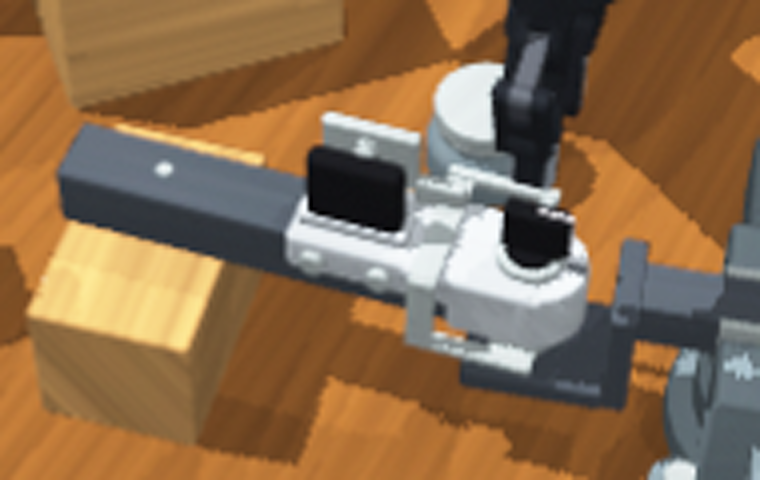

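View pics/t5.png

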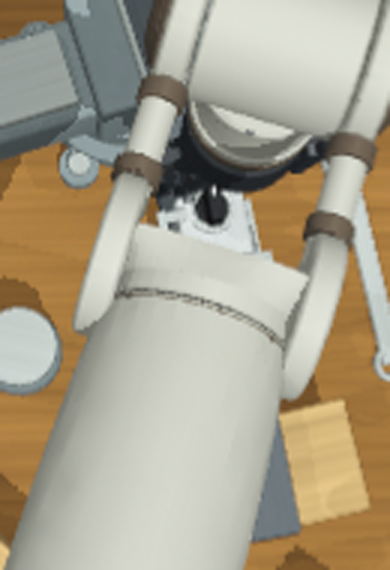

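The scene crop shows the knob at (535,235) lying along the tongue's line, with its pointed end towards the nose rib at (580,265). I'll measure the angle.

```bash
python3 - <<'E'
from h import *
n='scene'
def meas(img,D):
    vv,uu=np.mgrid[245:355,245:415];uv=np.c_[uu.ravel(),vv.ravel()]
    c=img[uv[:,1],uv[:,0]].astype(int);P=depthpts(n,uv,D)
    for lab,m in(('knob',(np.hypot(P[:,0]-.665,P[:,1]+.093)<.03)&(P[:,2]>.166)&(P[:,2]<.177)),
      ('grip',(c.max(1)<60)&(P[:,2]>.178)&(P[:,2]<.192)&(P[:,0]<.63)),
      ('bar',(c.min(1)>90)&(P[:,2]>.178)&(P[:,2]<.192)&(P[:,0]<.63))):
        q=P[m];mu=q.mean(0);w,v=np.linalg.eigh(np.cov(q[:,:2].T));a=v[:,1];a=a*np.sign(a[0]);pr=(q-mu)[:,:2]@v
        r_=cv2.minAreaRect((q[:,:2]*1000).astype(np.float32))
        print(lab,len(q),mu.round(4),np.degrees(np.arctan2(a[1],a[0])).round(1),'ext',(pr.max(0)-pr.min(0)).round(4),'rect',np.round(r_[0],1),np.round(r_[1],1),round(r_[2],1))
meas(np.load('pics/scene0rgb.npy'),np.load('pics/scene0.npy'));print()
meas(np.load('pics/s5rgb.npy'),np.load('pics/s5.npy'))
s=np.load('pics/s5rgb.npy');crop(s,345,275,400,320,14,'s6.png')
E
```

```text
knob 106 [ 0.6657 -0.0952  0.1723] 73.6 ext [0.0153 0.0384] rect [665.9 -92. ] [38.4 15. ] 71.1
grip 136 [ 0.5773 -0.1215  0.1831] 10.3 ext [0.0151 0.0487] rect [ 576.8 -120.3] [48.6 13.6] 13.2
bar 119 [ 0.5726 -0.0953  0.1821] 8.4 ext [0.026 0.051] rect [ 573.  -100.7] [51.  25.9] 9.0

knob 116 [ 0.6667 -0.096   0.172 ] 10.2 ext [0.0149 0.0351] rect [666.8 -95.5] [35.1 14.9] 13.0
grip 132 [ 0.5766 -0.1203  0.1836] 9.8 ext [0.0127 0.0486] rect [ 576.1 -119.1] [48.6 12.6] 8.8
bar 117 [ 0.5715 -0.0938  0.1819] 8.9 ext [0.0282 0.0513] rect [571.4 -98.3] [51.5 26.8] 5.1
```

View pics/s6.png

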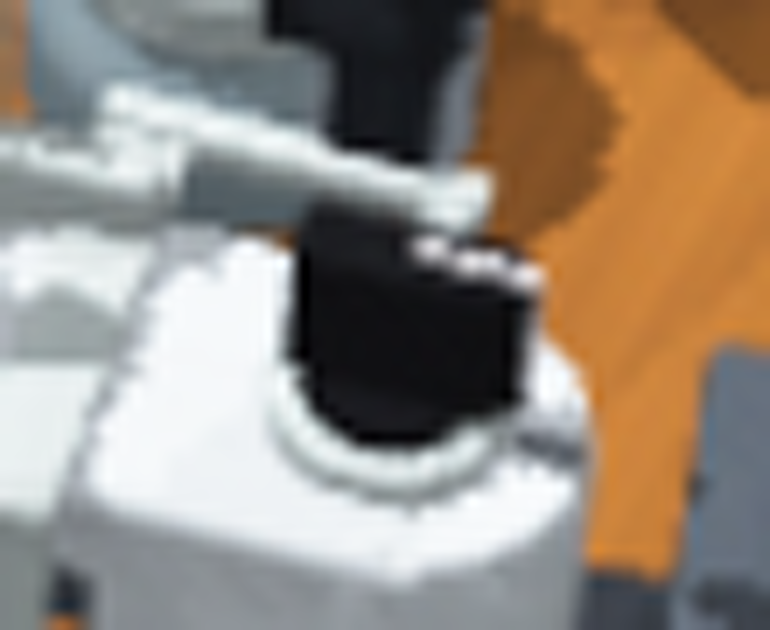

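```bash
python3 -m creep '[[[-0.2,-2.5,-0.1,0],[-0.2,-5,-0.2,0],[-0.2,-7.5,-0.3,0],[-0.2,-9.2,-0.3,0],[-0.2,-9.2,-0.3,0],[-0.2,-9.2,-0.3,0],[-0.2,-9.2,-0.3,0]]]' 0.4 30
python3 - <<'E'
from h import *
go([.5735,-.1045,.145],-80.8)
p,d=r.capture('scene');crop(p,240,200,430,340,4,'s7.png')
E
```

```text
clock: 6.35
ee_pos: [0.5738, -0.1046, 0.2186]
ee_rot: [0.539, 0.458, 0.539, -0.458]
wrist_force: [0.1, 0.4, -0.6]
grip_width: 0.699
pos [ 0.5738 -0.1046  0.2186] toolx [-5.e-04  5.e-04 -1.e+00] jaw -80.64 shift cm [ 7.36 -0.02 -0.01] turn 0.16 j [-0.388  0.189  1.587  0.     1.365  1.02 ] F [ 0.1  0.4 -0.6] M [-0.02 -0.01  0.05] w 0.699 t 6.35
```

View pics/s7.png

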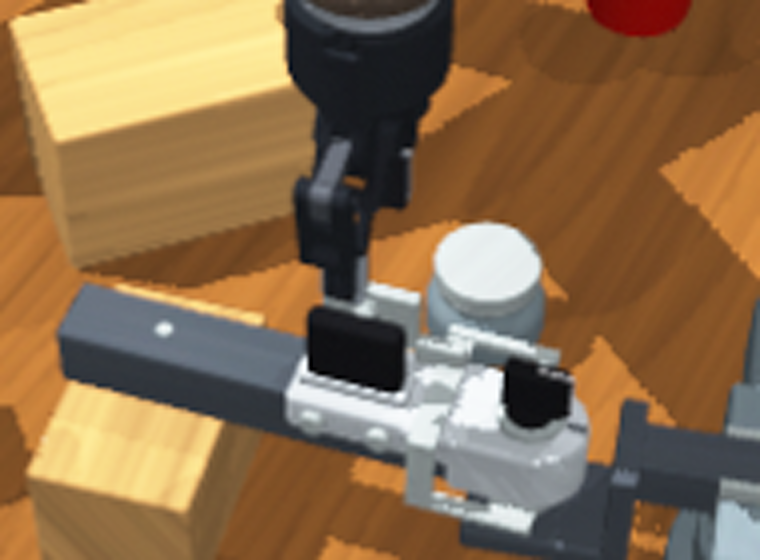

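```bash
python3 -m creep '[[[1.5,0,0,0],[3,0,0,0],[4,0,0,0],[5,0,0,0],[6,0,0,0],[6.8,0,0,0],[7.3,0,0,0],[7.3,0,0,0],[7.3,0,0,0]]]'
python3 - <<'E'
from h import *
go([.5735,-.1045,.145],-80.8)
p,d=r.capture('scene');crop(p,240,200,430,340,4,'s8.png')
E
```

```text
clock: 7.15
ee_pos: [0.5736, -0.1048, 0.1463]
ee_rot: [0.539, 0.458, 0.539, -0.458]
wrist_force: [-0.3, 0.5, -0.2]
grip_width: 0.697
pos [ 0.5736 -0.1048  0.1463] toolx [ 0. -0. -1.] jaw -80.64 shift cm [ 0.13 -0.   -0.03] turn 0.16 j [-0.388  0.256  1.657 -0.     1.228  1.02 ] F [-0.3  0.5 -0.2] M [-0.05 -0.   -0.05] w 0.697 t 7.15
```

View pics/s8.png

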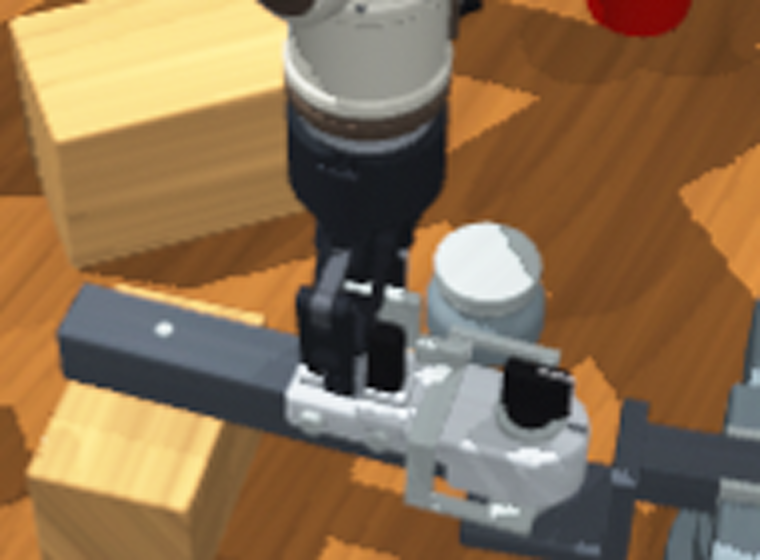

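```bash
python3 -m creep '[[[0,0,0,0],[0,0,0,0],[0,0,0,0],[0,0,0,0],[0,0,0,0],[0,0,0,0]]]' -0.1 60
python3 -m creep '[[[0,0,0.05,0],[0,0,0.1,0],[0,0,0.1,0],[0,0,0.1,0]]]' -0.18 60
python3 - <<'E'
from h import *
go([.5735,-.1045,.145],-80.8)
p,d=r.capture('scene');crop(p,240,200,430,340,4,'s9.png')
E
```

```text
clock: 7.7
ee_pos: [0.574, -0.1053, 0.147]
ee_rot: [0.54, 0.458, 0.538, -0.457]
wrist_force: [1.4, -2.0, 1.8]
grip_width: 0.451
clock: 8.03
ee_pos: [0.5742, -0.1063, 0.1472]
ee_rot: [0.54, 0.458, 0.539, -0.457]
wrist_force: [-0.8, -3.6, 5.7]
grip_width: 0.41
pos [ 0.5742 -0.1063  0.1472] toolx [ 0.0014 -0.0011 -1.    ] jaw -80.64 shift cm [ 0.21 -0.04 -0.19] turn 0.16 j [-3.900e-01  2.560e-01  1.656e+00 -1.000e-03  1.228e+00  1.018e+00] F [-0.8 -3.6  5.7] M [-0.64 -0.05  0.16] w 0.41 t 8.0333
```

View pics/s9.png

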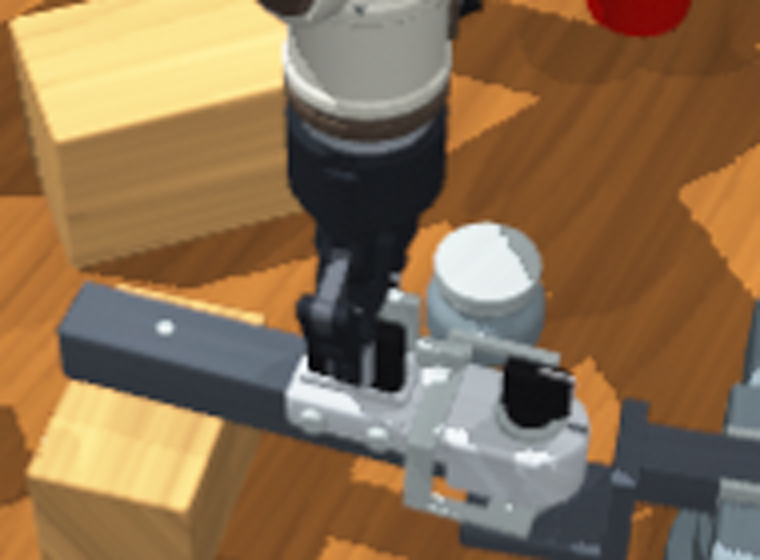

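```bash
python3 -m creep '[[[-0.03,0,0.12,0],[-0.03,0,0.2,0],[-0.05,0,0.25,0],[-0.05,0,0.25,0],[-0.05,0,0.25,0]]]' -0.26 60
python3 -m creep '[[[-0.03,0,0.1,0],[-0.05,0,0.2,0],[-0.05,0,0.2,0],[-0.05,0,0.2,0]]]' -0.36 60
python3 -m creep '[[[-0.03,0,0.1,0],[-0.03,0,0.15,0],[-0.03,0,0.15,0],[-0.03,0,0.15,0],[-0.03,0,0.15,0]]]' -0.5 60
python3 - <<'E'
from h import *
go([.5735,-.1045,.145],-80.8)
p,d=r.capture('scene');crop(p,240,200,430,340,4,'s10.png')
E
```

```text
clock: 8.5
ee_pos: [0.5745, -0.1079, 0.1474]
ee_rot: [0.539, 0.458, 0.539, -0.457]
wrist_force: [-1.5, -1.3, 6.1]
grip_width: 0.373
clock: 8.83
ee_pos: [0.5748, -0.1095, 0.1477]
ee_rot: [0.539, 0.458, 0.539, -0.457]
wrist_force: [0.4, -0.5, 6.0]
grip_width: 0.326
clock: 9.25
ee_pos: [0.575, -0.1114, 0.1481]
ee_rot: [0.539, 0.458, 0.539, -0.457]
wrist_force: [1.9, -0.6, 6.6]
grip_width: 0.265
pos [ 0.575  -0.1114  0.1481] toolx [ 1.1e-03  7.0e-04 -1.0e+00] jaw -80.64 shift cm [ 0.31 -0.04 -0.71] turn 0.16 j [-3.980e-01  2.600e-01  1.649e+00  1.000e-03  1.232e+00  1.009e+00] F [ 1.9 -0.6  6.6] M [-0.3  -0.22  0.03] w 0.265 t 9.25
```

View pics/s10.png

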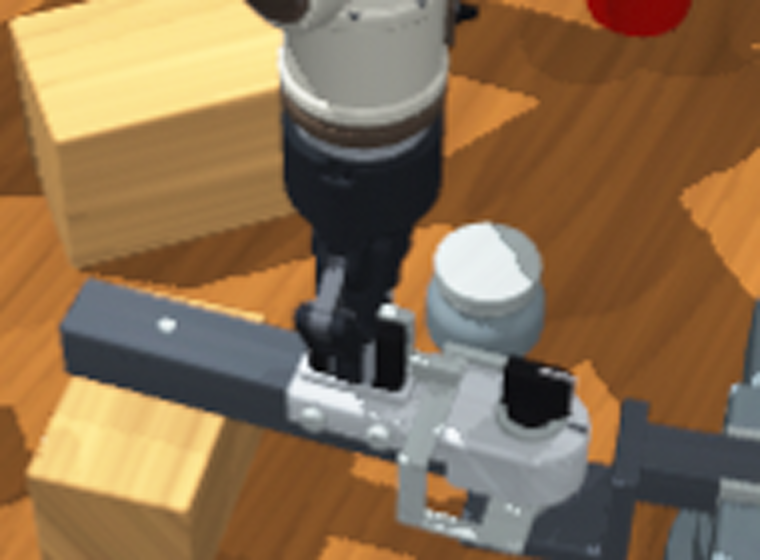

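```bash
python3 -m creep '[[[0,0,0,0],[0,0,0,0],[0,0,0,0],[0,0,0,0],[0,0,0,0]]]' -1 100
python3 -m creep '[[[-0.1,0,0,0],[-0.3,0,0,0],[-0.6,0,0,0],[-0.9,0,0,0],[-1.2,0,0,0],[-1.2,0,0,0],[-1.2,0,0,0]]]'
python3 - <<'E'
from h import *
go([.575,-.1114,.2281],-80.8)
p,d=r.capture('scene');np.save('pics/s11.npy',d);np.save('pics/s11rgb.npy',p);crop(p,240,200,430,340,4,'s11.png')
E
```

```text
clock: 9.72
ee_pos: [0.5751, -0.1116, 0.1484]
ee_rot: [0.54, 0.458, 0.539, -0.457]
wrist_force: [-0.1, -1.2, 7.6]
grip_width: 0.237
clock: 10.3
ee_pos: [0.5737, -0.1109, 0.1564]
ee_rot: [0.538, 0.458, 0.54, -0.458]
wrist_force: [6.9, -3.1, -12.0]
grip_width: 0.238
pos [ 0.5737 -0.1109  0.1564] toolx [-0.0025  0.0024 -1.    ] jaw -80.7 shift cm [-7.17  0.11  0.06] turn 0.1 j [-3.980e-01  2.510e-01  1.643e+00  1.000e-03  1.251e+00  1.010e+00] F [  6.9  -3.1 -12. ] M [-0.61 -1.17 -0.3 ] w 0.238 t 10.3
```

View pics/s11.png

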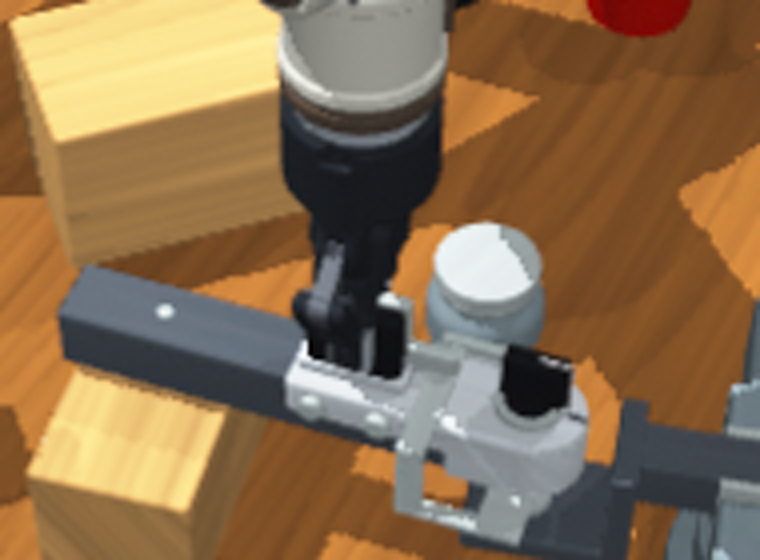

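```bash
python3 -m creep '[[[-0.4,0,0,0],[-0.8,0,0,0],[-1.2,0,0,0],[-1.6,0,0,0],[-2.0,0,0,0],[-2.4,0,0,0],[-2.8,0,0,0],[-3.2,0,0,0],[-3.2,0,0,0],[-3.2,0,0,0]]]'
python3 - <<'E'
from h import *
go([.575,-.1114,.2281],-80.8)
p,d=r.capture('scene');np.save('pics/s12.npy',d);np.save('pics/s12rgb.npy',p);crop(p,240,180,430,330,4,'s12.png')
E
```

```text
clock: 11.18
ee_pos: [0.5748, -0.1117, 0.1921]
ee_rot: [0.539, 0.458, 0.539, -0.457]
wrist_force: [-1.0, 0.7, -7.8]
grip_width: 0.241
pos [ 0.5748 -0.1117  0.1921] toolx [ 7.e-04 -3.e-04 -1.e+00] jaw -80.64 shift cm [-3.6   0.03 -0.03] turn 0.16 j [-0.398  0.216  1.61   0.     1.315  1.009] F [-1.   0.7 -7.8] M [-0.01 -0.01 -0.02] w 0.241 t 11.1833
```

View pics/s12.png

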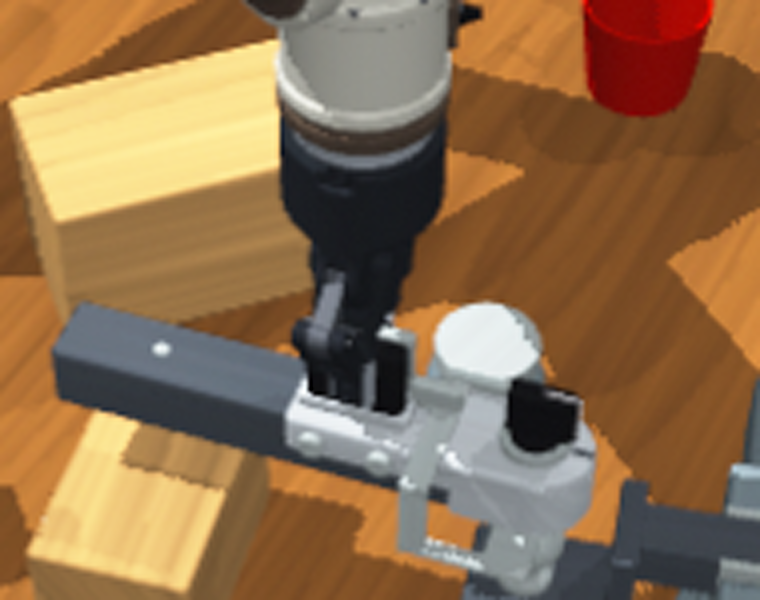

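The coupler is off the ball, which is visible below the head at crop (530,560). Wrist force is about 8 N, roughly its weight. I'll continue up to 8 cm.

```bash
python3 -m creep '[[[-0.4,0,0,0],[-0.8,0,0,0],[-1.2,0,0,0],[-1.6,0,0,0],[-2.0,0,0,0],[-2.4,0,0,0],[-2.8,0,0,0],[-3.2,0,0,0],[-3.6,0,0,0],[-3.6,0,0,0],[-3.6,0,0,0],[-3.6,0,0,0]]]'
python3 - <<'E'
from h import *
go([.575,-.1114,.2281],-80.8)
p,d=r.capture('scene');np.save('pics/s13.npy',d);np.save('pics/s13rgb.npy',p);crop(p,240,160,430,330,3.5,'s13.png')
n='scene';vv,uu=np.mgrid[200:355,235:415];uv=np.c_[uu.ravel(),vv.ravel()]
c=p[uv[:,1],uv[:,0]].astype(int);P=depthpts(n,uv,d)
m=(np.hypot(P[:,0]-.665,P[:,1]+.093)<.035)&(P[:,2]>.236)&(P[:,2]<.265)&(c.max(1)<70)
q=P[m];top=q[q[:,2]>np.percentile(q[:,2],95)-.004]
rr=cv2.minAreaRect((top[:,:2]*1000).astype(np.float32));w,v=np.linalg.eigh(np.cov(top[:,:2].T))
print('knob top',np.percentile(q[:,2],95).round(4),len(top),rr,np.degrees(np.arctan2(v[1,1],v[0,1])))
g=(abs(c[:,0]-c[:,2])<45)&(c.max(1)<130)&(c.max(1)>50)&(P[:,2]>.185)&(P[:,2]<.225)&(P[:,0]<.53)&(P[:,0]>.38)&(P[:,1]<-.07)&(P[:,1]>-.2)
q=P[g];
e=np.array([np.cos(.157),np.sin(.157)]);s=(q[:,:2]-[.665,-.093])@e
for a in np.arange(-.26,-.13,.02):
    k=(s>a)&(s<a+.02)
    if k.sum()>5: print(round(a+.01,3),k.sum(),np.percentile(q[k,2],[50,80,90,97]).round(4))
E
```

```text
clock: 12.23
ee_pos: [0.5745, -0.1116, 0.2274]
ee_rot: [0.539, 0.457, 0.539, -0.458]
wrist_force: [0.4, 0.0, -7.7]
grip_width: 0.237
pos [ 0.5745 -0.1116  0.2274] toolx [-4.e-04  2.e-04 -1.e+00] jaw -80.64 shift cm [-0.07  0.06 -0.01] turn 0.16 j [-0.398  0.188  1.572 -0.     1.383  1.009] F [ 0.4  0.  -7.7] M [ 0.03  0.04 -0.02] w 0.237 t 12.2333
knob top 0.254 56 ((665.523193359375, -94.75991821289062), (33.0540885925293, 12.095468521118164), 7.126499176025391) -171.66916513212863
-0.25 129 [0.2086 0.2107 0.2112 0.2124]
-0.23 131 [0.2074 0.2102 0.2114 0.2122]
-0.21 132 [0.2074 0.2104 0.2113 0.2123]
-0.19 163 [0.2081 0.2107 0.2114 0.2125]
-0.17 193 [0.2091 0.211  0.2117 0.2125]
-0.15 218 [0.2088 0.2109 0.2116 0.2125]
-0.13 23 [0.2101 0.2111 0.2117 0.2119]
```

View pics/s13.png

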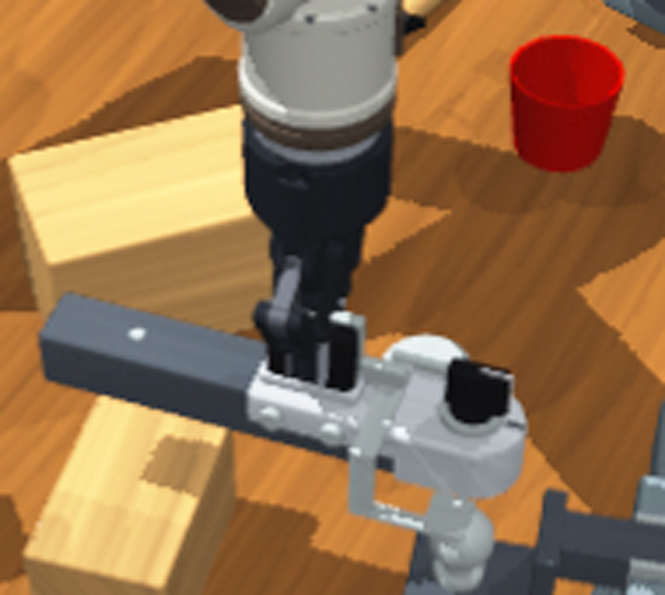

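```bash
python3 -m creep '[[[0,0,0,0],[0,0,0,0],[0,0,0,0],[0,0,0,0],[0,0,0,0],[0,0,0,0]]]'
python3 - <<'E'
from h import *
go([.575,-.1114,.2281],-80.8)
p,d=r.capture('scene');a=np.load('pics/scene0rgb.npy')
print('knob-region drift',np.abs(p[200:330,240:400].astype(int)-np.load('pics/s13rgb.npy')[200:330,240:400]).mean())
c=np.vstack([a[270:355,235:320],p[270:355,235:320]]);crop(c,0,0,85,170,3.5,'cmp.png')
r.job_done() if abs(r.read_state()['wrist_force'][2]+7.7)<1.5 else print('hold')
E
```

```text
clock: 12.78
ee_pos: [0.5746, -0.1117, 0.2276]
ee_rot: [0.539, 0.458, 0.539, -0.458]
wrist_force: [0.8, 0.2, -8.6]
grip_width: 0.239
pos [ 0.5746 -0.1117  0.2276] toolx [-0. -0. -1.] jaw -80.63 shift cm [-0.05  0.04 -0.02] turn 0.17 j [-0.398  0.188  1.571 -0.     1.383  1.009] F [ 0.8  0.2 -8.6] M [-0.04  0.   -0.02] w 0.239 t 12.7833
knob-region drift 0.7988141025641026
the job is handed in; nothing more can be done
```

View pics/cmp.png

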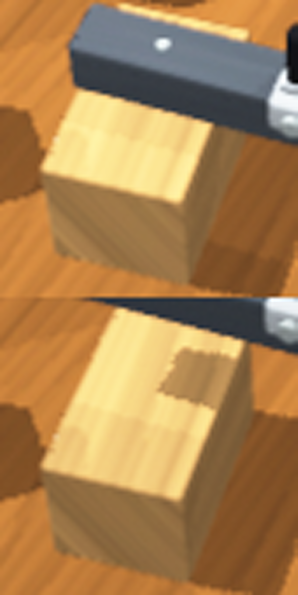

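The coupler is off the ball and held in the gripper alone, level and over the ball, about 8 cm above where it sat. The job is handed in, at about 13 s of the 50 s allowed.

I turned the lock knob about 62° clockwise to the index mark. With the tongue still down on the ball, I pinched the latch bar up to the black grip, then lifted straight up.

What the last checks showed:
- **Height:** the knob top measured 82 mm higher than before, and the arm itself moved up 79 mm.
- **Level and position:** the tongue's top was level to within about 1 mm along its length. The knob axis was within about 2 mm of the estimated ball position.
- **Hold:** wrist force was steady at about 8 N, roughly the coupler's weight, and there was no slip over half a second.
- **Timber block:** it looks unmoved in the before and after pictures from the scene camera. I made no separate check of the other bench items, but the arm met nothing unexpected on the way.

One reading disagreed. The gripper opening at full grip read about 20 mm, where the fully pulled latch should give 23.5 mm. I put this down to pad give under the 100 N grip. The coupler lifted off the ball without sticking, so the keeper was clear.

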